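# Seat a shelf label holder behind the lip and hold it home

### The job

First swing the locking lever of the little consumables shelf out to 60 degrees (over the long middle mark), clear of the label channel, and leave it there. Then take the wide label holder from the black rest and push it upright down behind the shelf's front lip until it is fully home against the spring strip hidden in the channel; leave the short holder in its bay. The program finishes while you are holding the wide holder pressed home, as it springs up if you let go.

Things in the scene. Friction and masses are not known exactly. Their poses are not given: they have to be found in the camera images.
- label_shelf: Fixed low grey metal shelf, 240 mm wide. Origin on the bench top, under the middle of the label channel along its front edge; x to the back of the shelf (away from the robot), y to its left along the channel, z up. Two solder reels and a tin stand on its board, from 47 mm behind the channel, up to z = 124 mm.
- channel_mouth (a point): Middle of the channel's open top, z = 70 mm; axes as the shelf's. Behind: the shelf edge, top at z = 70 mm. In front: the aluminium lip, straight to z = 62 mm, then flared forward at 45 degrees to about z = 70 mm. Inside, the channel is 11 mm in x and 87 mm in y, both centred here; its end stops have bevelled tops at z = 60 to 65 mm.
- channel_floor (a point): Middle of the channel's fixed floor, z = 35 mm: the holder's underside is here when fully home.
- seat (a joint): Spring strip (60 x 8 mm) in the channel floor. 0 m = up, its top at z = 43 mm; grows as it is pressed down; 0.008 m = flush with the floor (holder fully home). Takes 3 N to start and about 8 N at 0.008 m. It rises again when released.
- lever (a joint): Angle (rad) of the locking lever, hinged at the right end of the shelf front. 0 = along the channel, across its mouth, pointing to the shelf's +y; grows as it swings out to the front (-x), anticlockwise from above; 1.047 (60 degrees) = over the longest, widest of three dark marks on the quadrant bar; stop at 1.95. Stays where left (friction 0.12 N m).
- lever_hinge (a point): Point on the lever's vertical hinge axis, in the shelf frame at x = 0, y = -90 mm, z = 81 mm.
- lever_knob (a point): Middle of the upright round black grip at the lever's free end, 100 mm from the hinge axis, 109 mm above the bench; 14 mm in diameter (17 mm at the top), from z = 87 to 128 mm. The lever's steel arm below it spans z = 82 to 89 mm and is 12 mm wide.
- wide_holder_center (a point): Centre of the wide label holder: a grey plastic plate 80 mm wide (its y) x 8 mm thick (its x) x 75 mm tall (its z), about 50 g, with a paper label on the upper half of both faces; either face may point to the front. Starts upright in one of the two bays of the rest, its underside 4 mm above the bench.
- short_holder_center (a point): Centre of the short label holder: the same but only 50 mm wide. Stands in the other bay and stays there.
- holder_rest: Fixed black plastic rest, 206 mm long (its y) x 40 mm x 20 mm tall, with two bays end to end, centred at y = +50 and -50 mm, each 94 x 12 mm inside. Origin at the centre of its underside, on the bench.
Not all that is in view belongs to the job. What is shaped like the part that bears wide_holder_center but orange or purple is not meant.

How it is judged (in metres and radians):
On the way, in this order (a step that is already met when the one before it is completed fails the run):
1. the lever stands at 60 degrees (within 8.5 degrees), at rest, before the holder goes in (value of joint lever between 0.897 and 1.197 rad and velocity of joint lever between -0.05 and 0.05 rad/s), for 0.3 s.
2. the wide holder's foot is down in the channel, behind the lip (x of wide_holder_center in the frame of label_shelf between -0.007 and 0.007 m and y of wide_holder_center in the frame of label_shelf between -0.008 and 0.008 m and angle between wide_holder_center's own z axis and vertical below 0.15 rad and angle between the y axis of wide_holder_center and the y axis of label_shelf, either way round below 0.15 rad and z of wide_holder_center in the frame of label_shelf below 0.1 m), for 0.1 s.
At the end, for the whole second after the job is handed in: Wide holder upright in the channel (within 7 mm across, 8 mm along, 0.15 rad), spring strip down over 6.5 mm, fingers bear on the holder (over 2 N), holder on the shelf (over 5 N), lever at 60 +-8.5 degrees, short holder within 30 mm of its start (x of wide_holder_center in the frame of label_shelf between -0.007 and 0.007 m and y of wide_holder_center in the frame of label_shelf between -0.008 and 0.008 m and angle between wide_holder_center's own z axis and vertical below 0.15 rad and angle between the y axis of wide_holder_center and the y axis of label_shelf, either way round below 0.15 rad and value of joint seat above 0.0065 m and z of wide_holder_center in the frame of label_shelf below 0.077 m and contact force between the fingers and wide_holder above 2 N and contact force between wide_holder and label_shelf above 5 N and value of joint lever between 0.897 and 1.197 rad and distance of short_holder_center from where it was at the start of the episode below 0.03 m); the arm keeps its last pose, push and grip.
It fails at once if the short holder is taken from its bay or moved by more than 30 mm (distance of short_holder_center from where it was at the start of the episode above 0.03 m).
It also fails if it takes over 64 s, if anything falls off the work surface, if the arm or the gripper's body presses on something with over 40 N, if the wrist force passes 120 N, or if a joint passes its speed limit or range.

### The arm

A 6-joint arm with a two-finger parallel gripper is mounted at the origin on a cart in front of the work surface, level with it; the furniture and walls round the work are solid. World frame = base frame: x ahead of the robot, y to its left, z up, the work surface at z = 0. Lengths are in m, angles in degrees, forces in N, time in s.
With the tool pointing down it reaches from about 0.35 to 0.875 m from the base axis. Payload 4.2 kg.
Tool frame: the origin (TCP) lies on the front face of the gripper's body, between the roots of the fingers; the fingertips stand 70 mm ahead of it and the grasp point (between the pads) lies 51 mm ahead of it (r.nose_length is the distance from the TCP to the fingertips, in m); z points along the fingers, y is the direction in which the jaws open and shut (so a half turn about z gives the same grasp; the last joint's range is limited). The gripper opens to 87 mm and grips with 3 to 60 N. Pads are 19 mm wide; open, the fingers measure 117 mm over their backs; the gripper's body (75 mm by 190 mm) begins 51 mm behind the grasp point.
Start: joints at [-52.506, 22.042, 0.453, 0, -68.411, -14.817], TCP at [0.241, -0.577, 0.292] pointing down, gripper open.
Joint ranges: [-179.83, 179.83], [-69.29, 118.12], [-61.27, 80.66], [-181.25, 117.63], [-171.15, -9.14], [-177.46, 177.46]. Speed limits (degrees/s): [159.86, 159.86, 180, 180, 180, 180].

### API

Orientations are given as a 3x3 rotation matrix whose columns are the frame's x, y, z axes.
In Python, from station import telemetry, capture, order, r gives the robot as it stands.
- The arm moves only by the tool drive_tool, never from a script. Its argument "series" is a list of rows, each a list of 4 numbers: the shift along the tool's x, y, z as a fraction of full scale, then the turn about the tool's z as a fraction of full scale. In form: [[dx, dy, dz, turn], ...]. A call has 1 to 10 rows; each row is the pose to reach, as a shift and turn from the pose commanded when the call began, along the tool's axes at that moment; what a row does not reach only later rows make up. Full scale, the value 1, is 0.12 m for a shift and 2 rad for a turn. A row lasts 1/8 s, in which the tool goes at most 62.5 mm and 10.7 degrees, less where a joint would pass 70% of its speed; a pose out of reach is approached as far as the arm can. A call with a number of a shift or a turn outside -1 to 1 is refused whole. A call with a gripper value outside its range is refused whole. "fingers" is the finger opening in mm, from 0 to 87, set as the call begins (left out, the last holds). The fingers move at their own pace and stop on an object; the grip force is fixed at half the most. Time passes only in rows, so rows that repeat a pose let the fingers close. It gives the time, the measured TCP pose, the force and the opening at its end, in the units of the state.
- telemetry.sense(): the state, without advancing time (a new reading comes with each control period).
- capture(name): name is "side" or "top" or "wrist"; returns a dict with "color" (420x560x3 uint8, blue, green, red), "fx", "fy", "cx", "cy" (pixels), "k1" (the pictures are not rectified: a ray, as slopes to the right and down, at radius r is drawn at 1 + k1 r^2 times it, then the intrinsics apply), "eye" and "attitude" of the camera in the world; the wrist camera has in their place "mount" (4x4, takes a point from camera to tool coordinates, whose origin is the TCP and whose axes are the flange's). Camera axes: x right, y up, looking along -z (the intrinsics and any distortion apply to the point x, -y, -z); pixel columns grow to the right and rows downward; lengths in m; the calibration is good to about 2 mm. A picture is of the moment at which its call begins: read the wrist's pose just before it. There is no depth.
- order.finish_job(): hands the job in, once; it reports no verdict.
The state is a dict: "time_s": time; "joints": joint angles; "joint_velocities": joint speeds; "effort": joint torques, N m; "tcp_pos": TCP position; "ee_rot": TCP orientation; "wrist_force": force on the tool from outside, world axes, zero at the start; "moment": the same for the moment, N m; "gripper_width": opening from 0.0 (shut) to 1.0 (fully open).
Only numpy, scipy, OpenCV 4.12 (cv2) and the standard library are available. Lean on these libraries where they do the work, as an engineer would, in place of code of your own. Each camera call takes 0.05 s, during which the arm holds its last target. There are 200 camera calls.

## Working session

There is one attempt and no reset: what is moved stays moved. The work goes in short steps, Python scripts to look and compute and a tool call to move; the robot and the scene stay as the last step left them, time stands still between calls to the robot, and variables do not carry over. Pictures are saved under pics/ and viewed, about 8 in all and at most 12, crops included, and the job is handed in when it is done.

Besides the shell and the picture viewer there is one more tool, called by a JSON object that holds its "op" and its "data". drive_tool: Moves the arm, as the interface text tells. Shift numbers are shares of 0.12 m and turn numbers shares of 2 rad, none past 1 either way. Its arguments: {"type":"object","properties":{"series":{"type":"array","items":{"type":"array","items":{"type":"number","minimum":-1,"maximum":1}}},"fingers":{"type":"number"}},"required":["series"]}

```bash
ls; mkdir -p pics; cat > h.py <<'E'
import numpy as np, cv2
from station import telemetry, capture, order, r
def snap(name):
    s=telemetry.sense(); c=capture(name)
    if 'mount' in c:
        M=np.array(c['mount']); R=np.array(s['ee_rot']); c['A']=R@M[:3,:3]; c['e']=R@M[:3,3]+np.array(s['tcp_pos'])
    else: c['A']=np.array(c['attitude']); c['e']=np.array(c['eye'])
    return c
def proj(c,P):
    q=(np.atleast_2d(P)-c['e'])@c['A']; x=q[:,0]/-q[:,2]; y=-q[:,1]/-q[:,2]
    f=1+c['k1']*(x*x+y*y); return np.c_[c['fx']*x*f+c['cx'],c['fy']*y*f+c['cy']]
def ray(c,u,v):
    K=np.array([[c['fx'],0,c['cx']],[0,c['fy'],c['cy']],[0,0,1.]])
    p=cv2.undistortPoints(np.array([[[u,v]]],float),K,np.array([c['k1'],0,0,0.]))[0,0]
    d=c['A']@np.array([p[0],-p[1],-1]); return d/np.linalg.norm(d)
def onz(c,u,v,z):
    d=ray(c,u,v); return c['e']+d*(z-c['e'][2])/d[2]
E
python3 - <<'E'
from h import *
import pickle
d={n:snap(n) for n in('top','side')}
for n in d: cv2.imwrite(f'pics/{n}0.png',d[n]['color']); print(n,d[n]['e'],d[n]['fx'],d[n]['k1'])
pickle.dump(d,open('d0.pkl','wb'))
print(telemetry.sense(), r.nose_length)
E
```

```text
pics
top [0.26852125 0.20548652 1.12042055] 443.785189090165 0.013377957584424772
side [0.41753984 1.00855504 0.72186619] 418.11113486927167 -0.03624767953338666
{'time_s': 0.1, 'joints': array([-5.25050878e+01,  2.20887545e+01,  3.88945736e-01, -2.35745093e-02,
       -6.84099217e+01, -1.48173960e+01]), 'joint_velocities': array([-0.03370644, -0.1161427 ,  0.30502442, -0.07531006,  0.01898058,
       -0.05741504]), 'effort': array([-3.36282146e-04, -3.91690207e+01,  1.87934715e+01,  4.23190311e+00,
        1.34762100e-02, -7.67029269e-05]), 'tcp_pos': array([ 0.24084784, -0.57631848,  0.29125721]), 'ee_rot': array([[-9.22747904e-01, -3.85403116e-01, -8.62175261e-04],
       [-3.85404061e-01,  9.22746248e-01,  1.75235320e-03],
       [ 1.20206604e-04,  1.94926609e-03, -9.99998093e-01]]), 'wrist_force': array([ 0.6943698 , -0.36053615,  0.16492774]), 'moment': array([ 0.0649898 , -0.01200735,  0.05620282]), 'gripper_width': 0.9954087092538336} 0.0697
```

```bash
cat *.txt *.md 2>/dev/null | head -30
```

```text
(no output)
```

View pics/top0.png

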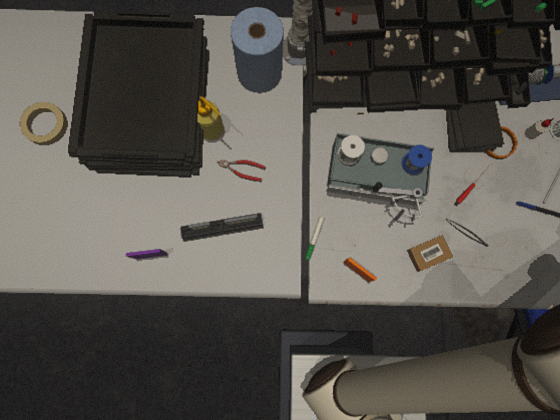

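View pics/side0.png

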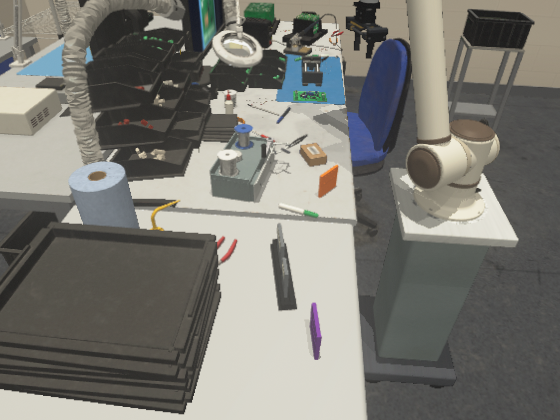

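The top view shows the shelf at about (330–432, 135–200), with the knob near (377,188) and the quadrant marks near (403,207). The rest is at (182–264, 213–240). The side view shows the holders standing in the rest at about (280,265). I'll enlarge both areas.

```bash
python3 - <<'E'
from h import *
import pickle
d=pickle.load(open('d0.pkl','rb')); t=d['top']
a=cv2.resize(t['color'][125:235,320:445],None,fx=4,fy=4,interpolation=cv2.INTER_CUBIC)
b=cv2.resize(t['color'][205:250,175:275],None,fx=4,fy=4,interpolation=cv2.INTER_CUBIC)
s=cv2.resize(d['side']['color'][215:315,260:330],None,fx=4,fy=4,interpolation=cv2.INTER_CUBIC)
im=np.zeros((620,790,3),np.uint8); im[:440,:500]=a; im[440:620,:400]=b; im[:400,505:785]=s
im=np.clip(im.astype(float)*1.5,0,255).astype(np.uint8)
cv2.imwrite('pics/crop0.png',cv2.resize(im,(764,600)))
for u,v,z in [(182,238,.02),(264,222,.02),(377,188,.128),(419,193,.09),(330,185,.07),(428,200,.07)]: print(u,v,onz(t,u,v,z).round(4))
E
```

```text
182 238 [0.4239 0.4386 0.02  ]
264 222 [0.4691 0.2353 0.02  ]
377 188 [ 0.5352 -0.0267  0.128 ]
419 193 [ 0.5353 -0.1361  0.09  ]
330 185 [0.5557 0.0748 0.07  ]
428 200 [ 0.5234 -0.1639  0.07  ]
```

View pics/crop0.png

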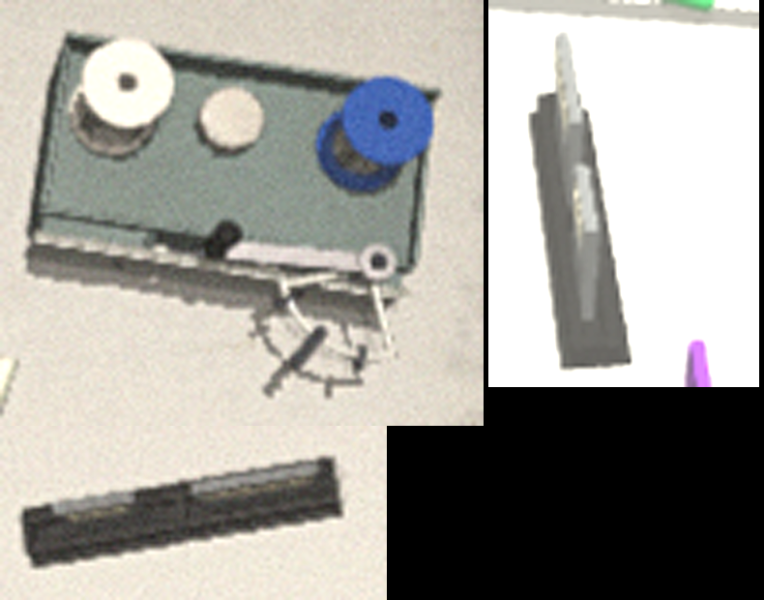

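The wide holder is in the right-hand bay (nearer the shelf) and the short one is in the left bay. The lever lies across the mouth, with its knob at top-view pixel (378,185) and its hinge at (418,193). Next I'll refine the positions and work out a wrist view.

```bash
cat >> h.py <<'E'
def delta(target,yaw,s=None):
    "shift/turn fractions from current pose to target TCP, yaw (deg) of tool y axis"
    s=s or telemetry.sense(); R=np.array(s['ee_rot']); 
    d=R.T@(np.array(target)-s['tcp_pos']); y0=np.degrees(np.arctan2(R[1,1],R[0,1]))
    t=-np.radians((yaw-y0+180)%360-180)
    return np.r_[d/.12,t/2].round(3), y0
E
python3 - <<'E'
from h import *
import pickle
d=pickle.load(open('d0.pkl','rb')); t=d['top']
k=1/3.868
def P(a,b,z,o=(320,125)): return onz(t,o[0]+a*k,o[1]+b*k,z)
h=P(378,262,.09);kn=P(226,234,.128); print('hinge',h,'knob',kn,np.linalg.norm((kn-h)[:2]))
v=kn-h; print('lever dir deg',np.degrees(np.arctan2(v[1],v[0])))
a=P(68,38,.07)-P(438,95,.07); print('back edge',np.degrees(np.arctan2(a[1],a[0])),np.linalg.norm(a))
m=P(270,390,.08); m2=P(322,333,.08); print('long mark',m,m2)
c=capture('wrist'); print(np.array(c['mount']).round(3),c['fx'],c['fy'])
print(delta((.50,-.05,.33),172.3))
E
```

```text
hinge [ 0.53592504 -0.13304935  0.09      ] knob [ 0.54125105 -0.0301582   0.128     ] 0.10302891063795952
lever dir deg 87.03681032011485
back edge 82.07766367678319 0.2406865424634048
long mark [ 0.4556339  -0.06636139  0.08      ] [ 0.49228704 -0.09969276  0.08      ]
[[-0.     0.956  0.294  0.081]
 [ 1.     0.     0.     0.001]
 [ 0.     0.294 -0.956 -0.093]
 [ 0.     0.     0.     1.   ]] 334.9294763030417 334.9294763030417
(array([-3.683,  3.216, -0.317, -0.52 ]), np.float64(112.67122352191564))
```

{"op": "drive_tool", "data": {"series": [[-0.5,0.44,0,0],[-1,0.87,0,0],[-1,0.87,0,0]]}}

```text
time_s: 0.52
tcp_pos: [0.312, -0.4318, 0.2921]
ee_rot: [[-0.922, -0.387, -0.0], [-0.387, 0.922, 0.001], [-0.0, 0.001, -1.0]]
wrist_force: [0.5, -1.1, 1.0]
gripper_width: 1.0
```

{"op": "drive_tool", "data": {"series": [[-0.5,0.44,0,0],[-1,0.87,0,0],[-1,0.87,0,0]]}}

```text
time_s: 0.9
tcp_pos: [0.3825, -0.2891, 0.2923]
ee_rot: [[-0.922, -0.388, 0.0], [-0.388, 0.922, 0.0], [-0.0, 0.0, -1.0]]
wrist_force: [-0.2, -0.7, 0.2]
gripper_width: 0.998
```

{"op": "drive_tool", "data": {"series": [[-0.5,0.44,0,0],[-1,0.87,0,0],[-1,0.87,0,0]], "fingers": 44}}

```text
time_s: 1.27
tcp_pos: [0.4531, -0.1465, 0.2922]
ee_rot: [[-0.922, -0.388, 0.0], [-0.388, 0.922, 0.0], [-0.0, 0.0, -1.0]]
wrist_force: [0.1, -0.9, 0.3]
gripper_width: 0.747
```

{"op": "drive_tool", "data": {"series": [[-0.4,0.3,0,-0.09],[-0.68,0.6,0,-0.18],[-0.68,0.6,0,-0.27],[-0.68,0.6,0,-0.36],[-0.68,0.6,0,-0.45],[-0.68,0.6,0,-0.52],[-0.68,0.6,0,-0.52],[-0.68,0.6,0,-0.52]]}}

```text
time_s: 2.28
tcp_pos: [0.4998, -0.051, 0.2921]
ee_rot: [[-0.137, -0.991, -0.0], [-0.991, 0.137, 0.0], [0.0, 0.0, -1.0]]
wrist_force: [0.9, 0.0, 0.1]
gripper_width: 0.505
```

```bash
python3 - <<'E'
from h import *
import pickle
c=snap('wrist'); pickle.dump(c,open('w1.pkl','wb')); cv2.imwrite('pics/w1.png',np.clip(c['color']*1.3,0,255).astype(np.uint8))
s=telemetry.sense(); print(s['time_s'],s['tcp_pos'],s['joints'])
E
```

```text
2.325 [ 0.49986156 -0.05101477  0.29217708] [ 1.27150949e+01  1.00680925e+01 -1.63780958e+01 -4.09443391e-03
 -6.35622885e+01 -2.05468798e+01]
```

View pics/w1.png

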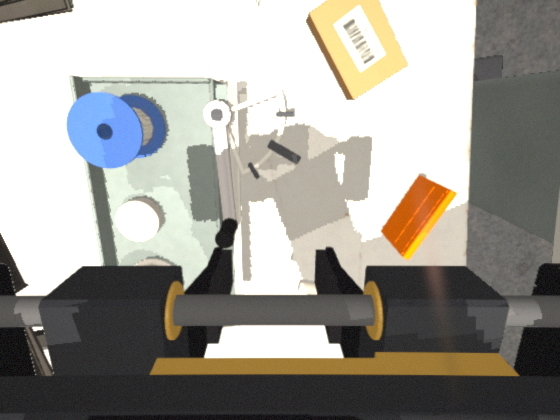

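The wrist view shows the hinge ring at (218,114), the lever arm running down to the black knob at about (228,235), and the long mark at (269,142)–(299,160). I'll measure these and enlarge that area.

```bash
python3 - <<'E'
from h import *
import pickle
c=pickle.load(open('w1.pkl','rb'))
h=onz(c,218,114,.09); m1=onz(c,269,142,.08); m2=onz(c,299,160,.08)
print('hinge',h,'marks',m1,m2); v=(m1+m2)/2-h; print(np.degrees(np.arctan2(v[1],v[0])))
yl=[onz(c,217,80,.07),onz(c,213,80,.07)]
for z in(.087,.128):
  for P in [(.5412,-.0302,z),(.5459,-.0339,z),(.5359,-.133,.09)]: print(P,proj(c,P)[0].round(1))
im=np.clip(c['color'][60:285,170:320]*1.0,0,255).astype(np.uint8)
cv2.imwrite('pics/w1c.png',cv2.resize(im,(600,900),interpolation=cv2.INTER_CUBIC)[300:900])
cv2.imwrite('pics/w1c.png',cv2.resize(im,None,fx=2.66,fy=2.66,interpolation=cv2.INTER_CUBIC))
E
```

```text
hinge [ 0.53532925 -0.13050517  0.09      ] marks [ 0.49618377 -0.10067741  0.08      ] [ 0.47140469 -0.08098622  0.08      ]
142.40974518605617
(0.5412, -0.0302, 0.087) [232.1 224.6]
(0.5459, -0.0339, 0.087) [226.5 221.6]
(0.5359, -0.133, 0.09) [216.8 111. ]
(0.5412, -0.0302, 0.128) [226.3 241.3]
(0.5459, -0.0339, 0.128) [219.9 237.9]
(0.5359, -0.133, 0.09) [216.8 111. ]
```

View pics/w1c.png

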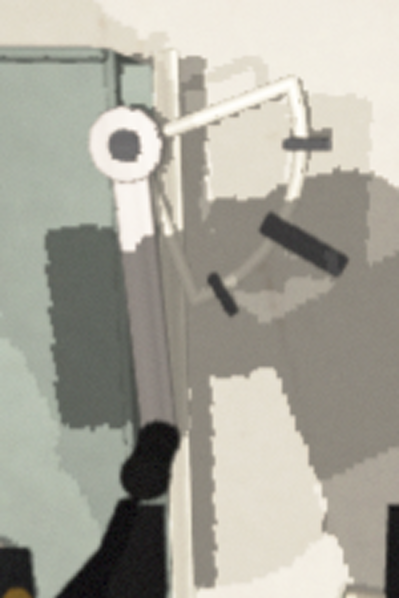

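The knob base is at wrist pixel (230,222) and its top is at (225,239). The lip edge runs from (236.5,79) to (242,282).

```bash
python3 - <<'E'
from h import *
import pickle
c=pickle.load(open('w1.pkl','rb'))
print('knob',onz(c,224.9,238.6,.128),onz(c,230.2,221.7,.089))
a=onz(c,236.5,78.8,.07);b=onz(c,242.2,281.8,.07);v=b-a;print('lip',a,b,np.degrees(np.arctan2(v[1],v[0])))
h=onz(c,217,114.5,.09);print(h)
k=onz(c,224.9,238.6,.128);v=k-h;print(np.degrees(np.arctan2(v[1],v[0])),np.linalg.norm(v[:2]))
m=onz(c,170+347/2.66,60+265/2.66,.08);m1=onz(c,170+265/2.66,60+220/2.66,.08)
for q in(m,m1):v=q-h;print('mark',np.degrees(np.arctan2(v[1],v[0])))
print(telemetry.sense()['time_s'])
E
```

```text
knob [ 0.54194696 -0.03272444  0.128     ] [ 0.54213993 -0.03396676  0.089     ]
lip [ 0.51696261 -0.15736724  0.07      ] [0.54469238 0.03978455 0.07      ] 81.99376095895794
[ 0.53624095 -0.13022065  0.09      ]
86.65056237389477 0.09766303395902942
mark 143.44213461234315
mark 143.2719979374804
2.325
```

{"op": "drive_tool", "data": {"series": [[-0.2,-0.33,0,0],[-0.2,-0.33,0.25,0],[-0.2,-0.33,0.5,0],[-0.2,-0.33,0.5,0],[-0.2,-0.33,0.5,0]], "fingers": 32}}

```text
time_s: 2.95
tcp_pos: [0.5431, -0.0326, 0.2335]
ee_rot: [[-0.135, -0.991, 0.002], [-0.991, 0.135, -0.0], [0.0, -0.002, -1.0]]
wrist_force: [0.2, 1.3, 0.3]
gripper_width: 0.367
```

{"op": "drive_tool", "data": {"series": [[0,0,0.2,0],[0,0,0.4,0],[0,0,0.57,0],[0,0,0.57,0],[0,0,0.57,0]]}}

```text
time_s: 3.58
tcp_pos: [0.5435, -0.0324, 0.1656]
ee_rot: [[-0.134, -0.991, 0.003], [-0.991, 0.134, 0.0], [-0.001, -0.003, -1.0]]
wrist_force: [0.2, 1.6, 0.4]
gripper_width: 0.37
```

{"op": "drive_tool", "data": {"series": [[0,0,0,0],[0,0,0,0],[0,0,0,0],[0,0,0,0]], "fingers": 0}}

```text
time_s: 4.08
tcp_pos: [0.5429, -0.0325, 0.1645]
ee_rot: [[-0.134, -0.991, 0.002], [-0.991, 0.134, 0.0], [-0.0, -0.002, -1.0]]
wrist_force: [-0.6, 0.7, 2.5]
gripper_width: 0.154
```

```bash
python3 - <<'E'
from h import *
s=telemetry.sense(); print(s['time_s'],s['tcp_pos'],s['gripper_width']*87,s['wrist_force'])
c=snap('wrist'); cv2.imwrite('pics/w2.png',c['color'])
h=np.array([.536,-.1318]);p=s['tcp_pos'][:2];v=p-h;a0=np.degrees(np.arctan2(v[1],v[0]));rad=np.linalg.norm(v);print(a0,rad)
for a in np.linspace(a0,142,8)[1:]:
    q=h+rad*np.array([np.cos(np.radians(a)),np.sin(np.radians(a))]); print(a.round(1),delta((*q,s['tcp_pos'][2]),172.1)[0])
E
```

```text
4.075 [ 0.54293182 -0.03245775  0.1645235 ] 13.400073559498582 [-0.58017316  0.73854811  2.53235926]
86.00853468070157 0.09958379330664505
94.0 [ 0.015  0.115 -0.     0.002]
102.0 [ 0.047  0.226 -0.     0.002]
110.0 [ 0.093  0.332 -0.001  0.002]
118.0 [ 0.154  0.43  -0.001  0.002]
126.0 [ 0.228  0.52  -0.001  0.002]
134.0 [ 0.314  0.597 -0.001  0.002]
142.0 [ 0.41   0.663 -0.001  0.002]
```

{"op": "drive_tool", "data": {"series": [[0.015,0.115,0,0],[0.047,0.226,0,0],[0.093,0.332,0,0],[0.154,0.43,0,0],[0.228,0.52,0,0],[0.314,0.597,0,0],[0.41,0.663,0,0],[0.41,0.663,0,0],[0.41,0.663,0,0]]}}

```text
time_s: 5.25
tcp_pos: [0.4564, -0.0717, 0.1642]
ee_rot: [[-0.135, -0.991, -0.001], [-0.991, 0.135, -0.001], [0.001, 0.001, -1.0]]
wrist_force: [3.1, -2.1, 7.4]
gripper_width: 0.153
```

{"op": "drive_tool", "data": {"series": [[0,0,0,0],[0,0,0,0],[0,0,0,0],[0,0,0,0]], "fingers": 40}}

```text
time_s: 5.75
tcp_pos: [0.456, -0.0707, 0.1632]
ee_rot: [[-0.135, -0.991, -0.002], [-0.991, 0.135, -0.0], [0.001, 0.002, -1.0]]
wrist_force: [-0.1, 1.6, -0.1]
gripper_width: 0.448
```

{"op": "drive_tool", "data": {"series": [[0,0,-0.3,0],[0,0,-0.7,0],[0,0,-1,0],[0,0,-1,0]]}}

```text
time_s: 6.25
tcp_pos: [0.458, -0.0704, 0.2867]
ee_rot: [[-0.134, -0.991, 0.006], [-0.991, 0.134, 0.001], [-0.002, -0.006, -1.0]]
wrist_force: [-0.2, -0.5, -0.0]
gripper_width: 0.456
```

```bash
python3 - <<'E'
from h import *
import pickle
c=snap('wrist');t=snap('top');pickle.dump((c,t),open('w3.pkl','wb'))
s=telemetry.sense(); print(s['time_s'],s['tcp_pos'],s['gripper_width']*87)
im=np.zeros((560,790,3),np.uint8); im[:,:]=0
a=cv2.resize(c['color'][0:280,120:420],None,fx=1.6,fy=1.6); im[:448,:480]=a
b=cv2.resize(t['color'][125:235,360:437],None,fx=4,fy=4,interpolation=cv2.INTER_CUBIC);im[:440,482:790]=b
cv2.imwrite('pics/w3.png',im)
print(delta((.41,.29,.28),192.4))
E
```

```text
6.35 [ 0.45632    -0.07048384  0.28340879] 40.04100846271007
(array([-2.924,  0.788,  0.03 , -0.176]), np.float64(172.24151697924242))
```

View pics/w3.png

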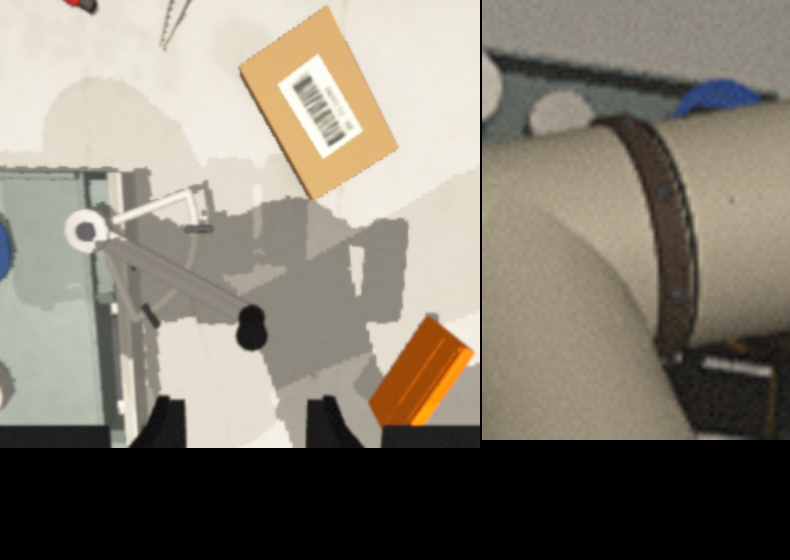

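The lever arm now covers the long mark completely, with the hinge at wrist pixel (174,144) and the knob top at (277,209). Next I'll compute the angle and the channel position.

```bash
python3 - <<'E'
from h import *
import pickle
c,t=pickle.load(open('w3.pkl','rb'))
h=onz(c,120+87/1.6,231/1.6,.09)
k=onz(c,120+252/1.6,335/1.6,.128);k2=onz(c,120+251/1.6,315/1.6,.09)
for q in(k,k2):
    v=q-h;print(q,np.linalg.norm(v[:2]),np.degrees(np.arctan2(v[1],v[0]))-82)
print(h)
im=cv2.resize(c['color'][90:290,120:240],None,fx=4,fy=4,interpolation=cv2.INTER_CUBIC)
cv2.imwrite('pics/w3c.png',np.clip(im[:600].astype(float)*1.3,0,255).astype(np.uint8))
E
```

```text
[ 0.45471299 -0.07270593  0.128     ] 0.0990913685583857 62.569327465229975
[ 0.45502123 -0.07273927  0.09      ] 0.09882100146092634 62.481471293276115
[ 0.53545438 -0.13015093  0.09      ]
```

View pics/w3c.png

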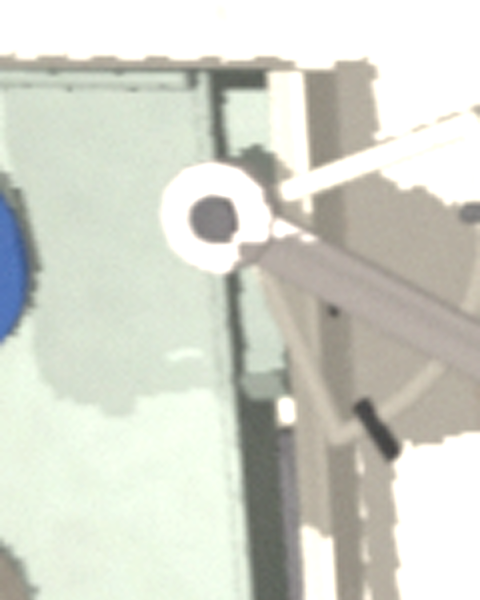

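{"op": "drive_tool", "data": {"series": [[-0.5,0.13,0,0],[-1,0.26,0,0],[-1,0.26,0,0]]}}

```text
time_s: 6.72
tcp_pos: [0.4412, 0.0554, 0.2824]
ee_rot: [[-0.128, -0.992, -0.003], [-0.992, 0.128, -0.001], [0.001, 0.003, -1.0]]
wrist_force: [-0.5, -0.2, 0.0]
gripper_width: 0.46
```

{"op": "drive_tool", "data": {"series": [[-0.5,0.13,0,0],[-1,0.26,0,0],[-1,0.26,0,0]]}}

```text
time_s: 7.1
tcp_pos: [0.4269, 0.1778, 0.2825]
ee_rot: [[-0.13, -0.991, -0.002], [-0.991, 0.13, -0.002], [0.002, 0.002, -1.0]]
wrist_force: [-0.1, -1.5, -0.8]
gripper_width: 0.461
```

{"op": "drive_tool", "data": {"series": [[-0.4,0.13,0,-0.09],[-0.75,0.27,0,-0.176],[-0.75,0.27,0,-0.176],[-0.75,0.27,0,-0.176]]}}

```text
time_s: 7.6
tcp_pos: [0.4074, 0.2677, 0.2828]
ee_rot: [[0.213, -0.977, -0.002], [-0.977, -0.213, -0.002], [0.002, 0.002, -1.0]]
wrist_force: [-0.4, -0.5, -0.2]
gripper_width: 0.459
```

```bash
python3 - <<'E'
from h import *
import pickle
c=snap('wrist');pickle.dump(c,open('w4.pkl','wb'))
s=telemetry.sense(); print(s['time_s'],s['tcp_pos'],s['gripper_width']*87)
cv2.imwrite('pics/w4.png',np.clip(c['color'].astype(float)*1.3,0,255).astype(np.uint8))
E
```

```text
7.65 [0.40752393 0.26756517 0.28311657] 40.07954100236029
```

View pics/w4.png

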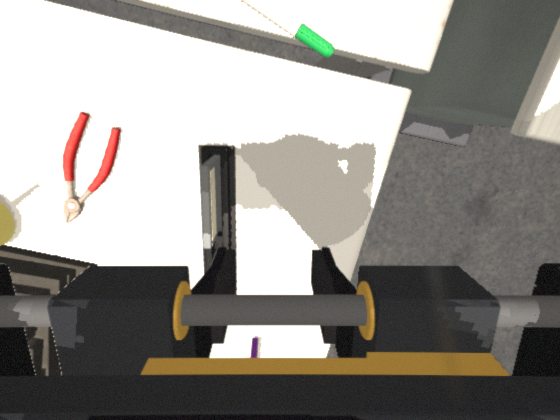

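The channel shows as a dark band with its shelf edge at crop (248,500), and its right-hand end block is at (265,385). The rest is at wrist pixels (200–235, 147–270), with the holder in it along u of about 205–215. I'll zoom in there and cast rays.

```bash
python3 - <<'E'
from h import *
import pickle
c,t=pickle.load(open('w3.pkl','rb'))
a=np.radians(82);Y=np.array([np.cos(a),np.sin(a)]);X=np.array([Y[1],-Y[0]])
for nm,x,y,z in [('edge',248,500,.07),('edge',236,340,.07),('flare',305,560,.07),('stop',265,392,.06)]:
    p=onz(c,120+x/4,90+y/4,z)[:2];v=p-np.array([.5356,-.131]); print(nm,p,v@X,v@Y-.09)
c=pickle.load(open('w4.pkl','rb'))
im=cv2.resize(c['color'][135:275,185:260],None,fx=4.25,fy=4.25,interpolation=cv2.INTER_CUBIC)
d=pickle.load(open('d0.pkl','rb'))['top']['color'][205:250,175:275]
im2=cv2.resize(d,None,fx=4.6,fy=4.6,interpolation=cv2.INTER_CUBIC)
o=np.zeros((600,790,3),np.uint8);o[:im.shape[0],:im.shape[1]]=im[:600];o[:im2.shape[0],325:325+im2.shape[1]]=im2
cv2.imwrite('pics/w4c.png',np.clip(o.astype(float)*1.5,0,255).astype(np.uint8))
E
```

```text
edge [ 0.54931396 -0.06161804] 0.003924390988689963 -0.019384651081700177
edge [ 0.54363633 -0.10057961] 0.003724421092924096 -0.05875721501434481
flare [ 0.53874901 -0.04452886] -0.008916094344006992 -0.003932138945547281
stop [ 0.54257917 -0.08543795] 0.0005702368872793542 -0.04391004225438812
```

View pics/w4c.png

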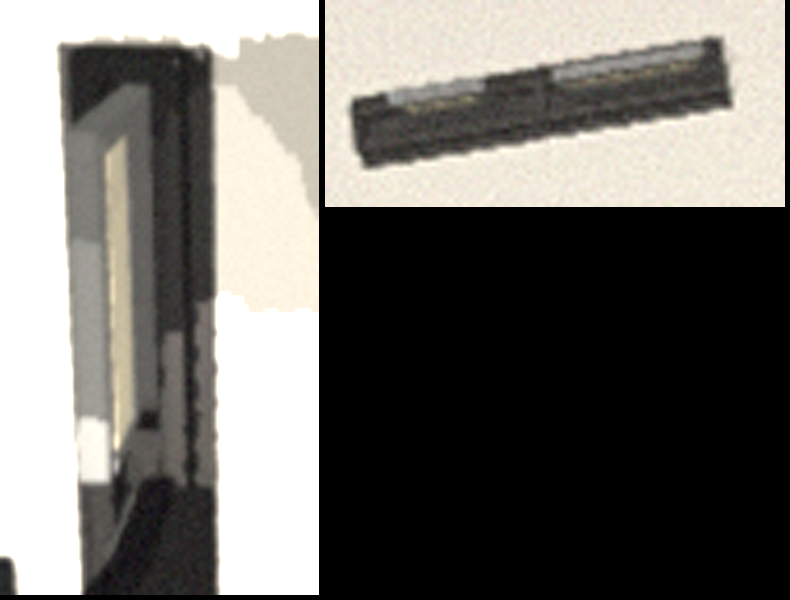

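The wide holder's top face has near corners at crop (68,135) and (105,135), and far corners at (80,485) and (112,485).

```bash
python3 - <<'E'
from h import *
import pickle
c=pickle.load(open('w4.pkl','rb'));f=lambda x,y,z=.079:onz(c,185+x/4.25,135+y/4.25,z)
n1,n2,f1,f2=f(68,135),f(105,133),f(80,485),f(112,485)
print('thick',np.linalg.norm(n1-n2),np.linalg.norm(f1-f2),'len',np.linalg.norm(f1-n1),np.linalg.norm(f2-n2))
v=(f1+f2-n1-n2);C=(n1+n2+f1+f2)/4;print('centre',C,'yaw y',np.degrees(np.arctan2(v[1],v[0])))
g=[f(60,45,.02),f(213,45,.02)];h=[f(217,590,.02)];v=h[0]-g[1];print('rest near corners',g,'right edge dir',np.degrees(np.arctan2(v[1],v[0])))
t=pickle.load(open('d0.pkl','rb'))['top'];q=lambda x,y:onz(t,175+(x-325)/4.6,205+y/4.6,.079)
a,b=q(553,73),q(703,50);a2,b2=q(553,80),q(703,60);print('top view',(a+b+a2+b2)/4,np.linalg.norm(a-b),np.degrees(np.arctan2(*(a-b)[[1,0]])))
rc=.5*(onz(t,175+(352-325)/4.6,205+100/4.6,.02)+onz(t,175+(732-325)/4.6,205+103/4.6,.02));print('rest c',rc)
print(delta((C[0],C[1],.2),np.degrees(np.arctan2(v[1],v[0]))+90))
E
```

```text
thick 0.007760712851690277 0.007202153640305548 len 0.07947088679758581 0.07993216002537255
centre [0.46482118 0.29106314 0.079     ] yaw y 100.44427632128765
rest near corners [array([0.49121478, 0.24377338, 0.02      ]), array([0.45446467, 0.23571731, 0.02      ])] right edge dir 100.81932482142409
top view [0.46362614 0.28893239 0.079     ] 0.0785005086868431 100.20136026077915
rest c [0.45376981 0.33970126 0.02      ]
(array([-0.091, -0.509,  0.692,  0.013]), np.float64(-167.70724841662653))
```

{"op": "drive_tool", "data": {"series": [[-0.09,-0.5,0,0.015],[-0.09,-0.507,0.4,0.015],[-0.09,-0.507,0.86,0.015],[-0.09,-0.507,0.86,0.015],[-0.09,-0.507,0.86,0.015]]}}

```text
time_s: 8.28
tcp_pos: [0.4658, 0.2928, 0.1826]
ee_rot: [[0.185, -0.983, 0.003], [-0.983, -0.185, 0.001], [-0.001, -0.003, -1.0]]
wrist_force: [0.4, 1.0, 0.6]
gripper_width: 0.461
```

{"op": "drive_tool", "data": {"series": [[0,0,0.2,0],[0,0,0.4,0],[0,0,0.55,0],[0,0,0.55,0],[0,0,0.55,0]]}}

```text
time_s: 8.9
tcp_pos: [0.4656, 0.2938, 0.117]
ee_rot: [[0.186, -0.982, 0.003], [-0.982, -0.186, 0.003], [-0.002, -0.004, -1.0]]
wrist_force: [-0.8, -0.5, -0.3]
gripper_width: 0.455
```

```bash
python3 - <<'E'
from h import *
s=telemetry.sense(); print(s['time_s'],s['tcp_pos'],s['gripper_width']*87,s['wrist_force'],delta((.4645,.2904,.114),190.5))
E
```

```text
8.9 [0.46557908 0.29377727 0.11700535] 39.55331299259206 [-0.80261893 -0.48177144 -0.33471681] (array([0.026, 0.014, 0.025, 0.002]), np.float64(-169.25950776556834))
```

Close to the holder. I'll nudge 3 mm along it, grip, and lift.

{"op": "drive_tool", "data": {"series": [[0.026,0.01,0.02,0],[0.026,0.01,0.02,0],[0.026,0.01,0.02,0]]}}

```text
time_s: 9.28
tcp_pos: [0.464, 0.2896, 0.1125]
ee_rot: [[0.186, -0.983, 0.0], [-0.983, -0.186, 0.0], [-0.0, -0.0, -1.0]]
wrist_force: [1.4, 0.5, -0.1]
gripper_width: 0.458
```

{"op": "drive_tool", "data": {"series": [[0,0,0,0],[0,0,0,0],[0,0,0,0],[0,0,0,0],[0,0,0,0],[0,0,0,0]], "fingers": 0}}

```text
time_s: 10.02
tcp_pos: [0.4648, 0.2902, 0.1125]
ee_rot: [[0.186, -0.982, 0.002], [-0.982, -0.186, 0.002], [-0.001, -0.002, -1.0]]
wrist_force: [5.1, 0.4, -1.6]
gripper_width: 0.088
```

{"op": "drive_tool", "data": {"series": [[0,0,-0.3,0],[0,0,-0.7,0],[0,0,-1,0],[0,0,-1,0],[0,0,-1,0],[0,0,-1,0]]}}

```text
time_s: 10.78
tcp_pos: [0.4631, 0.2889, 0.2306]
ee_rot: [[0.186, -0.983, -0.003], [-0.983, -0.186, -0.003], [0.002, 0.003, -1.0]]
wrist_force: [0.2, -0.6, -0.2]
gripper_width: 0.089
```

```bash
python3 - <<'E'
from h import *
import pickle
s=telemetry.sense(); print(s['time_s'],s['tcp_pos'],s['gripper_width']*87,s['wrist_force'])
c=snap('wrist');sd=snap('side');pickle.dump((c,sd),open('w5.pkl','wb'))
o=np.zeros((420,790,3),np.uint8);o[:,:560]=c['color'];b=cv2.resize(sd['color'][140:315,215:330],(229,348));o[:348,561:790]=b
cv2.imwrite('pics/w5.png',np.clip(o.astype(float)*1.3,0,255).astype(np.uint8))
print(delta((.4655-.002,-.0419,s['tcp_pos'][2]),172), delta((.547,-.0419,s['tcp_pos'][2]),172))
E
```

```text
10.775 [0.46311963 0.28889454 0.23059046] 7.76400060371718 [ 0.15820577 -0.62804629 -0.23312779]
(array([2.711, 0.512, 0.009, 0.163]), np.float64(-169.290089565445)) (array([ 2.84 , -0.171,  0.007,  0.163]), np.float64(-169.290089565445))
```

View pics/w5.png

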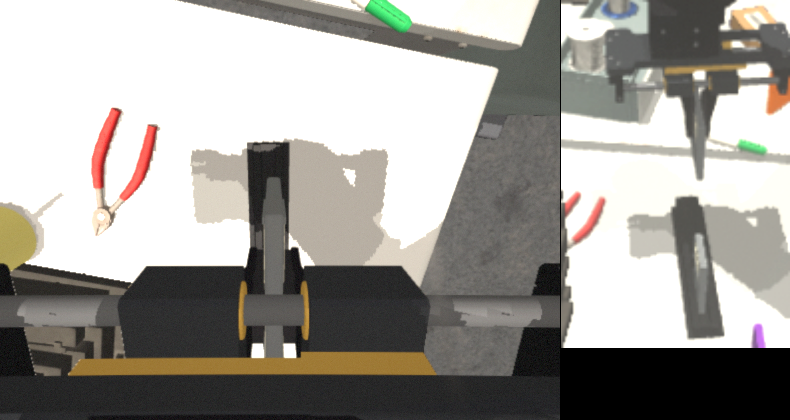

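The holder is held upright and centred, with its near-end foot at (272,180). The short holder is still in its bay. Now I'll carry the wide one over to the channel.

{"op": "drive_tool", "data": {"series": [[0.3,-0.02,0,0],[0.65,-0.04,0,0],[1,-0.06,0,0],[1,-0.06,0,0]]}}

```text
time_s: 11.38
tcp_pos: [0.4932, 0.1707, 0.2315]
ee_rot: [[0.182, -0.983, -0.002], [-0.983, -0.182, -0.001], [0.001, 0.002, -1.0]]
wrist_force: [0.0, 0.8, -0.6]
gripper_width: 0.088
```

{"op": "drive_tool", "data": {"series": [[0.3,-0.02,0,0],[0.65,-0.04,0,0],[1,-0.06,0,0],[1,-0.06,0,0]]}}

```text
time_s: 11.88
tcp_pos: [0.5229, 0.0549, 0.2315]
ee_rot: [[0.183, -0.983, -0.001], [-0.983, -0.183, -0.001], [0.0, 0.001, -1.0]]
wrist_force: [-0.5, -0.4, -0.3]
gripper_width: 0.088
```

{"op": "drive_tool", "data": {"series": [[0.3,-0.02,0,0.06],[0.6,-0.04,0,0.12],[0.84,-0.05,0,0.163],[0.84,-0.05,0,0.163],[0.84,-0.05,0,0.163],[0.84,-0.05,0,0.163]]}}

```text
time_s: 12.62
tcp_pos: [0.5472, -0.0404, 0.2322]
ee_rot: [[-0.137, -0.991, -0.0], [-0.991, 0.137, 0.0], [-0.0, 0.0, -1.0]]
wrist_force: [-0.7, -0.2, -0.4]
gripper_width: 0.087
```

```bash
python3 - <<'E'
from h import *
import pickle
c,_=pickle.load(open('w5.pkl','rb'))
# near-end foot in tool coords of that moment
M=np.array(c['mount']);R=c['A']@M[:3,:3].T; p0=c['e']-R@M[:3,3]
for u,v in((264,180),(281,180)):
    p=onz(c,u,v,p0[2]-.1085); print('foot in tool',R.T@(p-p0))
s=telemetry.sense(); print(s['time_s'],s['tcp_pos'],s['wrist_force'],delta((.5467,-.042,.19),172))
w=snap('wrist');pickle.dump(w,open('w6.pkl','wb'))
cv2.imwrite('pics/w6.png',cv2.resize(w['color'][60:290,190:330],None,fx=2.6,fy=2.6,interpolation=cv2.INTER_CUBIC))
E
```

```text
foot in tool [ 0.03695438 -0.00555576  0.10855578]
foot in tool [0.03694366 0.00484548 0.10859087]
12.625 [ 0.54723076 -0.04035744  0.23219382] [-0.73380589 -0.21612477 -0.42558102] (array([0.014, 0.002, 0.352, 0.001]), np.float64(172.1493915791238))
```

View pics/w6.png

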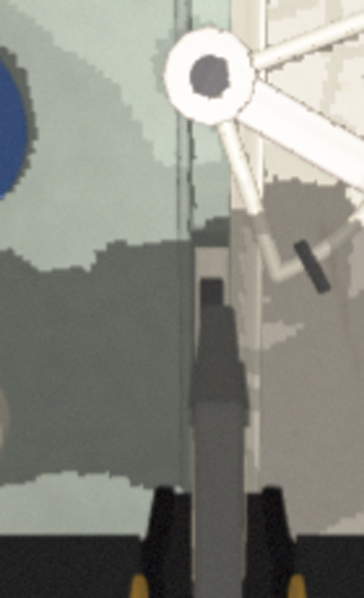

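The holder's foot near end is at crop (204–236, 305), and the channel's end stop spans (196–228, 248–280). The shelf edge is at x of about 192 and the lip's inner edge at about 229. I'll work out the offset from these.

```bash
python3 - <<'E'
from h import *
import pickle
c=pickle.load(open('w6.pkl','rb'))
M=np.array(c['mount']);R=c['A']@M[:3,:3].T; p0=c['e']-R@M[:3,3]
f=lambda x,y,z:(R.T@(onz(c,190+x/2.6,60+y/2.6,z)-p0)).round(4)
zf=p0[2]-.1085
print('foot',f(204,305,zf),f(236,305,zf))
print('shelf edge',f(191,260,.07),f(187,150,.07)); print('lip inner',f(230,260,.062),f(230,290,.062))
print('stop inner',f(211,280,.060), 'stop outer',f(211,248,.065)); print('hinge',f(210,76,.09))
E
```

```text
foot [ 0.0388 -0.0024  0.1085] [0.0388 0.0051 0.1085]
shelf edge [ 0.0412 -0.0069  0.1622] [ 0.0722 -0.0077  0.1622]
lip inner [0.04   0.0046 0.1702] [0.0308 0.0047 0.1702]
stop inner [ 0.0335 -0.0011  0.1722] stop outer [ 0.044  -0.0011  0.1672]
hinge [ 0.0908 -0.0011  0.1422]
```

{"op": "drive_tool", "data": {"series": [[0.02,-0.01,0,0],[0.02,-0.01,0.2,0],[0.02,-0.01,0.38,0],[0.02,-0.01,0.38,0],[0.02,-0.01,0.38,0],[0.02,-0.01,0.38,0]]}}

```text
time_s: 13.42
tcp_pos: [0.5488, -0.044, 0.1878]
ee_rot: [[-0.138, -0.99, 0.002], [-0.99, 0.138, 0.0], [-0.001, -0.002, -1.0]]
wrist_force: [-0.5, 0.8, -0.4]
gripper_width: 0.086
```

{"op": "drive_tool", "data": {"series": [[0,0,0.04,0],[0,0,0.08,0],[0,0,0.12,0],[0,0,0.15,0],[0,0,0.15,0]]}}

```text
time_s: 14.05
tcp_pos: [0.548, -0.0441, 0.1682]
ee_rot: [[-0.139, -0.99, -0.001], [-0.99, 0.139, -0.0], [0.0, 0.001, -1.0]]
wrist_force: [-0.5, 0.5, -0.8]
gripper_width: 0.086
```

```bash
python3 - <<'E'
from h import *
s=telemetry.sense(); print(s['time_s'],s['tcp_pos'],s['wrist_force'],s['moment'],s['gripper_width']*87)
E
```

```text
14.05 [ 0.54797493 -0.0441193   0.16818731] [-0.54971124  0.51170313 -0.80591655] [-0.03194856  0.14695653  0.05538703] 7.450298302854556
```

The foot is below the flare and there's no contact force. I'll continue down.

{"op": "drive_tool", "data": {"series": [[0,0,0.04,0],[0,0,0.08,0],[0,0,0.12,0],[0,0,0.14,0],[0,0,0.14,0]]}}

```text
time_s: 14.68
tcp_pos: [0.5481, -0.0441, 0.1516]
ee_rot: [[-0.139, -0.99, -0.0], [-0.99, 0.139, -0.0], [0.0, 0.0, -1.0]]
wrist_force: [0.4, -0.9, -0.7]
gripper_width: 0.085
```

{"op": "drive_tool", "data": {"series": [[0,0,0.02,0],[0,0,0.04,0],[0,0,0.06,0],[0,0,0.06,0],[0,0,0.06,0]]}}

```text
time_s: 15.3
tcp_pos: [0.5485, -0.0441, 0.1453]
ee_rot: [[-0.138, -0.99, 0.001], [-0.99, 0.138, -0.0], [0.0, -0.001, -1.0]]
wrist_force: [-1.5, 0.9, 6.1]
gripper_width: 0.086
```

{"op": "drive_tool", "data": {"series": [[0,0,0.015,0],[0,0,0.03,0],[0,0,0.03,0],[0,0,0.03,0]]}}

```text
time_s: 15.8
tcp_pos: [0.5486, -0.0441, 0.143]
ee_rot: [[-0.138, -0.99, 0.002], [-0.99, 0.138, -0.0], [0.0, -0.002, -1.0]]
wrist_force: [-2.7, 0.2, 12.4]
gripper_width: 0.085
```

{"op": "drive_tool", "data": {"series": [[0,0,0.01,0],[0,0,0.025,0],[0,0,0.025,0],[0,0,0.025,0],[0,0,0.025,0],[0,0,0.025,0]]}}

```text
time_s: 16.55
tcp_pos: [0.5488, -0.0441, 0.1428]
ee_rot: [[-0.137, -0.991, 0.003], [-0.991, 0.136, -0.001], [0.001, -0.003, -1.0]]
wrist_force: [-8.6, 2.1, 27.2]
gripper_width: 0.089
```

```bash
python3 - <<'E'
from h import *
s=telemetry.sense(); print(s['time_s'],s['tcp_pos'],s['wrist_force'],s['gripper_width']*87)
w=snap('wrist');sd=snap('side')
o=np.zeros((420,795,3),np.uint8);o[:,:560]=w['color'];b=cv2.resize(sd['color'][110:210,195:305],(235,214));o[:214,560:795]=b
b=cv2.resize(sd['color'][210:310,255:330],(154,205));o[215:420,560:714]=b
cv2.imwrite('pics/w7.png',np.clip(o.astype(float)*1.3,0,255).astype(np.uint8))
E
```

```text
16.55 [ 0.54883558 -0.04410086  0.14282639] [-8.56167638  2.09271766 27.19661841] 7.771627163146046
```

View pics/w7.png

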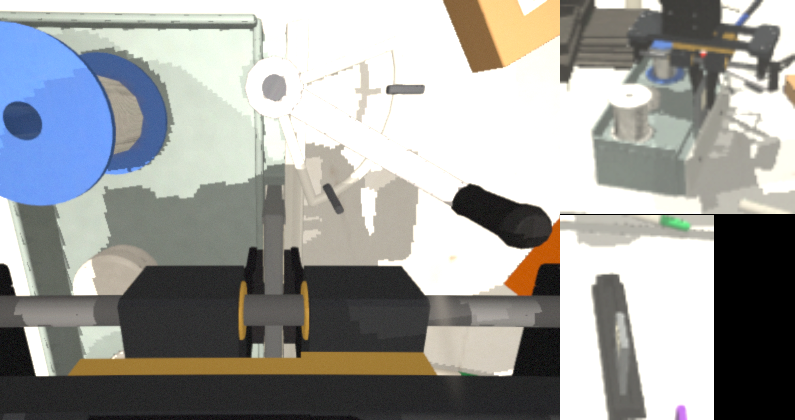

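The last view shows the holder standing in the channel at wrist pixels (265–284, 180–260). The lever is still clear, from its hinge at (274,87) to its knob at about (520,220), with the long mark covered. The short holder is in its bay. Force rose from 12 N to 27 N with only 0.2 mm of travel, at the predicted home height, so the holder is down on the floor.

```bash
python3 -c "
from station import order
print(order.finish_job())"
```

```text
the job is handed in; nothing more can be done
None
```

I swung the lever out to about 60 degrees, then pushed the wide holder down into the channel. I handed the job in at about 16.6 s while still holding it pressed home.

- **Lever:** I measured 60–62.5° after releasing it, and its arm covers the long mark. In the last picture it was still there.
- **Holder fully home:** The TCP stopped at z = 0.1428 m, against a predicted 0.1435 m. In the final push the force rose from 12 N to 27 N over about 0.2 mm, which is the hard floor and not just the spring strip. I have no direct reading of the strip.
- **Holder upright:** The tool's tilt is about 0.003 rad.
- **Sideways position:** I estimate the holder is within about 2–3 mm of the channel centre along its length.
- **Short holder:** The last side view shows it still in its bay.

**Disagreements:** The camera estimates of the hinge and channel centre differed by 2–3 mm. At the end there was also a sideways force of about 9 N on the holder. I left both as they were, since they are within what the channel allows.

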